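Seat the terminal covers with a hand block

TASK

Take the black hand block out of its blue tray by the yellow grip, press it down on one end of the terminal strip and sweep it along to the other end in one unbroken stroke, so that all six orange covers are pushed fully home; do not let up the pressure between the first cover and the last, and never press the sprung cradle down to its stop. Then set the block back upright in its tray, putting it down before letting go. Touch the strip and its cradle with the block only, and leave the other things on the bench where they are.

Things in the scene. Friction and masses are not known exactly. Their poses are not given: they have to be found in the camera images.
- block: Hand block, a black slab with a yellow grip rib, 0.25 kg (varies). Origin: centre of its flat underside (sole), z up. Along its own y it is 108 mm long: flat sole 60 mm, then at each end a sloping nose that rises 11 mm over 24 mm. 56 mm wide in x. Slab 22 mm high. Rib on top, centred: 28 mm thick in y, 52 mm wide in x, from 22 to 68 mm above the sole; pinch it across y.
- tray: Blue open tray fixed to the bench where the block lives, outside 96 (x) by 150 (y) mm, walls 5 mm thick and 14 mm high, floor 5 mm thick. Origin: centre of its underside. The block lies in it flat, lengthwise along the tray's y, sole 5 mm above the tray's origin.
- cradle: Sprung cradle fixed to the bench, steel base 110 (x) by 270 (y) mm. Origin: centre of its underside. Its sprung bed carries a grey terminal strip, 62 (x) by 214 (y) mm, rails 80 mm above the origin when unloaded. Six orange covers, 30 mm long in y, 36 mm wide, at y = -85, -51, -17, 17, 51, 85 mm, stand up to 9 mm above the rails.
- strip_plus (a point): Point on the strip's middle line, level with the rails (which are 80 mm above the cradle's origin when unloaded), under the centre of the end cover at the cradle's +y end (cover6). Sinks with the bed.
- strip_minus (a point): The same at the cradle's -y end (cover1).
- bed (a joint): How far the sprung bed with the strip is pressed down, m: 0 unloaded, 0.020 at the stop. It starts to sink at about 3 N and takes 1 N more for each mm. About 0.011 is a good steady pressure: two covers moving at once need 0.007.
- cover1 (a joint): How far orange cover 1 (counted from the cradle's -y end) is pushed into the strip, m: 0 stands 9 mm above the rails, 0.008 fully home, 1 mm above the rails. Moves with about 5 N of stiff friction and stays where it is left.
- cover2 (a joint): How far orange cover 2 (counted from the cradle's -y end) is pushed into the strip, m: 0 stands 9 mm above the rails, 0.008 fully home, 1 mm above the rails. Moves with about 5 N of stiff friction and stays where it is left.
- cover3 (a joint): How far orange cover 3 (counted from the cradle's -y end) is pushed into the strip, m: 0 stands 9 mm above the rails, 0.008 fully home, 1 mm above the rails. Moves with about 5 N of stiff friction and stays where it is left.
- cover4 (a joint): How far orange cover 4 (counted from the cradle's -y end) is pushed into the strip, m: 0 stands 9 mm above the rails, 0.008 fully home, 1 mm above the rails. Moves with about 5 N of stiff friction and stays where it is left.
- cover5 (a joint): How far orange cover 5 (counted from the cradle's -y end) is pushed into the strip, m: 0 stands 9 mm above the rails, 0.008 fully home, 1 mm above the rails. Moves with about 5 N of stiff friction and stays where it is left.
- cover6 (a joint): How far orange cover 6 (counted from the cradle's -y end) is pushed into the strip, m: 0 stands 9 mm above the rails, 0.008 fully home, 1 mm above the rails. Moves with about 5 N of stiff friction and stays where it is left.
- screwdriver: Bystander: red-handled screwdriver lying loose. Leave it.
- contactor: Bystander: black contactor, 60 x 45 x 66 mm, loose. Leave it.
- packing: Bystander: wooden packing block, 70 x 130 x 45 mm, loose. Leave it.
- bin: Bystander: small red open bin, 100 x 120 x 50 mm, loose. Leave it.
Mind the look-alikes: they are no part of the job. Leave any green or purple look-alike of the block alone.

How it is judged (in metres and radians):
On the way, in this order (a step that is already met when the one before it is completed fails the run):
1. all six covers are home (pushed in by more than 6 of 8 mm) while the block still presses the bed down by more than 2 mm (value of joint each of cover1, cover2, cover3, cover4, cover5, cover6 above 0.006 m and value of joint bed above 0.002 m and contact force between block and cradle above 1 N), for 0.05 s.
2. the block stands flat in its tray while the fingers still hold it (horizontal distance between block and tray below 0.025 m and z of block in the frame of tray below 0.009 m and angle between block's own z axis and vertical below 0.08 rad and contact force between the fingers and block above 1 N), for 0.05 s.
At the end, for the whole second after the job is handed in: All six covers are pushed in by more than 6 of their 8 mm, the cradle's bed is back up (pressed less than 2 mm), and the block stands upright (tilt under 0.08 rad) on the floor of its tray (within 25 mm of its centre), released and at rest (value of joint each of cover1, cover2, cover3, cover4, cover5, cover6 above 0.006 m and horizontal distance between block and tray below 0.025 m and z of block in the frame of tray below 0.009 m and angle between block's own z axis and vertical below 0.08 rad and value of joint bed below 0.002 m and linear speed of block below 0.02 m/s and contact force between block and tray above 0.5 N); the robot touches nothing.
It fails at once if the pressure is let up (bed pressed down less than 1.5 mm) when some covers are home (more than 6 mm in) and others are not (value of joint any of cover1, cover2, cover3, cover4, cover5, cover6 above 0.006 m and not (value of joint each of cover1, cover2, cover3, cover4, cover5, cover6 above 0.006 m) and value of joint bed below 0.0015 m).
It fails at once if the bed is pressed down to its stop (more than 18.5 mm) (value of joint bed above 0.0185 m).
It fails at once if the robot itself touches the strip or its cradle (contact force between any of the fingers, the arm and cradle above 1.5 N).
It fails at once if the screwdriver, contactor, packing block or bin is moved by more than 15 mm (distance of any of screwdriver, contactor, packing, bin from where it was at the start of the episode above 0.015 m).
It also fails if it takes over 58 s, if anything falls off the work surface, if the arm or the gripper's body presses on something with over 40 N, if the wrist force passes 120 N, or if a joint passes its speed limit or range.

ROBOT

A 6-joint arm with a two-finger parallel gripper is mounted at the origin on the work surface. World frame = base frame: x ahead of the robot, y to its left, z up, the work surface at z = 0. Lengths are in mm, angles in degrees, forces in N, time in s.
With the tool pointing down it reaches from about 325 to 775 mm from the base axis. Payload 5.5 kg.
Tool frame: the origin (TCP) lies between the finger pads; the fingertips stand 25 mm ahead of it and the grasp point (between the pads) lies 6 mm ahead of it; z points along the fingers, y is the line along which they close (so a half turn about z gives the same grasp; the last joint's range is limited). The gripper opens to 85 mm and grips with 20 to 120 N. Pads are 22 mm wide; open, the fingers measure 114 mm over their backs; the gripper's body (76 mm by 85 mm) begins 54 mm behind the grasp point. The pads swing forward as they close: fully open they stand 13 mm farther back than shut.
Start: joints at [66.022, 5.22, 70.514, -0, 104.267, -3.249], TCP at [212.38, 561.17, 256.275] pointing down, gripper open.
Joint ranges: [-164.24, 164.24], [-49.07, 125.15], [9.68, 141.18], [-86.29, 266.29], [3.28, 154.24], [-151.56, 151.56]. Speed limits (degrees/s): [147.25, 147.25, 172.46, 180, 180, 180].

INTERFACE

Orientations are given as a 3x3 rotation matrix whose columns are the frame's x, y, z axes.
In Python, from plant import arm gives the robot as it stands.
- The arm moves only by the shell command python3 -m handwheel 'ROWS'. ROWS is JSON, a list of rows, each a list of 7 numbers: the closure in counts, from 0 (fully open) to 255 (shut), then the shift along the tool's x, y, z in cm, then the turn, a rotation vector about the tool's x, y, z in degrees. A call has exactly 10 rows; each row is the pose to reach, as a shift and turn from the pose commanded when the call began, along the tool's axes at that moment; what a row does not reach only later rows make up. A row lasts 1/8 s, in which the tool goes at most 62.5 mm and 10.7 degrees, less where a joint would pass 70% of its speed; a pose out of reach is approached as far as the arm can. A call with a gripper value outside its range is refused whole. The fingers move at their own pace and stop on an object; the grip force is fixed at half the most. Time passes only in rows, so rows that repeat a pose let the fingers close, or fill a call up. It gives the time, the measured TCP pose, the force and the opening at its end, in the units of the state.
- arm.get_state(): the state, without advancing time (a new reading comes with each control period).
- arm.read_camera(name): name is "scene" or "top" or "wrist"; returns a dict with "pixels" (384x512x3 uint8, red, green, blue), "intrinsics" (3x3 intrinsics, pixels), "T" (4x4, takes a point from camera to world coordinates); the wrist camera has in their place "T_tool_cam" (4x4, takes a point from camera to tool coordinates, whose origin is the TCP and whose axes are the flange's). Camera axes: x right, y down, z forward; pixel columns grow to the right and rows downward; lengths in mm; the calibration is good to about 2 mm. A picture is of the moment at which its call begins: read the wrist's pose just before it. There is no depth.
- arm.job_done(): hands the job in, once; it reports no verdict.
The state is a dict: "time_s": time; "joint_positions": joint angles; "qvel": joint speeds; "tau": joint torques, N m; "tool_pos": TCP position; "tool_rot": TCP orientation; "force": force on the tool from outside, world axes, zero at the start; "ft_torque": the same for the moment, N m; "opening": finger opening in mm.
Only numpy, scipy, OpenCV 4.12 (cv2) and the standard library are available. Lean on these libraries where they do the work, as an engineer would, in place of code of your own. Each camera call takes 0.05 s, during which the arm holds its last target. There are 200 camera calls.

## Working session

There is one attempt and no reset: what is moved stays moved. The work goes in short steps, Python scripts to look and compute and a shell command to move; the robot and the scene stay as the last step left them, time stands still between calls to the robot, and variables do not carry over. Pictures are saved under pics/ and viewed, on a budget of 10 in all, crops included, one or two more only if the job needs it, and the job is handed in when it is done.

```bash
mkdir -p pics; ls
python3 - <<'E'
from plant import arm
import cv2,numpy as np
s=arm.get_state();print(s)
for n in("top","scene"):
    r=arm.read_camera(n);print(n,r["intrinsics"],r["T"])
    cv2.imwrite(f"pics/{n}0.png",cv2.resize(r["pixels"][:,:,::-1],(768,576)))
    np.savez(f"{n}0.npz",**r)
E
```

```text
pics
{'time_s': 0.0, 'joint_positions': array([ 6.60220717e+01,  5.26612885e+00,  7.05836595e+01, -5.58249962e-04,
        1.04266407e+02, -3.24959917e+00]), 'qvel': array([-0.02160672, -0.02166883, -0.01911829, -0.03161912, -0.0598737 ,
       -0.0034477 ]), 'tau': array([-1.10144340e-04, -4.58739853e+01, -4.18025780e+01, -1.51002523e-04,
        1.18308660e-02, -4.02608123e-05]), 'tool_pos': array([212.28018528, 560.94107067, 255.10171096]), 'tool_rot': array([[-9.35268256e-01,  3.53938728e-01, -8.15512451e-04],
       [ 3.53939652e-01,  9.35266419e-01, -1.85680773e-03],
       [ 1.05525243e-04, -2.02525552e-03, -9.99997944e-01]]), 'force': array([-0.39807388,  0.06671735, -0.2615536 ]), 'ft_torque': array([0.00345509, 0.01045679, 0.03927811]), 'opening': 85.50028877670893}
top [[444.84140699   0.         254.50744316]
 [  0.         444.84140699 199.81159548]
 [  0.           0.           1.        ]] [[ 1.03083187e-02 -9.94989508e-01  9.94465559e-02  4.43206178e+02]
 [-9.99946307e-01 -1.01518785e-02  2.07903247e-03  9.74573743e+01]
 [-1.05904614e-03 -9.94626477e-02 -9.95040733e-01  1.20892838e+03]
 [ 0.00000000e+00  0.00000000e+00  0.00000000e+00  1.00000000e+00]]
scene [[421.21505105   0.         261.60512032]
 [  0.         421.21505105 192.00906829]
 [  0.           0.           1.        ]] [[ 1.86536899e-01  5.71885730e-01 -7.98843349e-01  1.48378605e+03]
 [ 9.82185695e-01 -1.27341344e-01  1.38186263e-01 -4.52830258e+01]
 [-2.26990336e-02 -8.10389347e-01 -5.85451843e-01  7.70112185e+02]
 [ 0.00000000e+00  0.00000000e+00  0.00000000e+00  1.00000000e+00]]
```

View pics/top0.png

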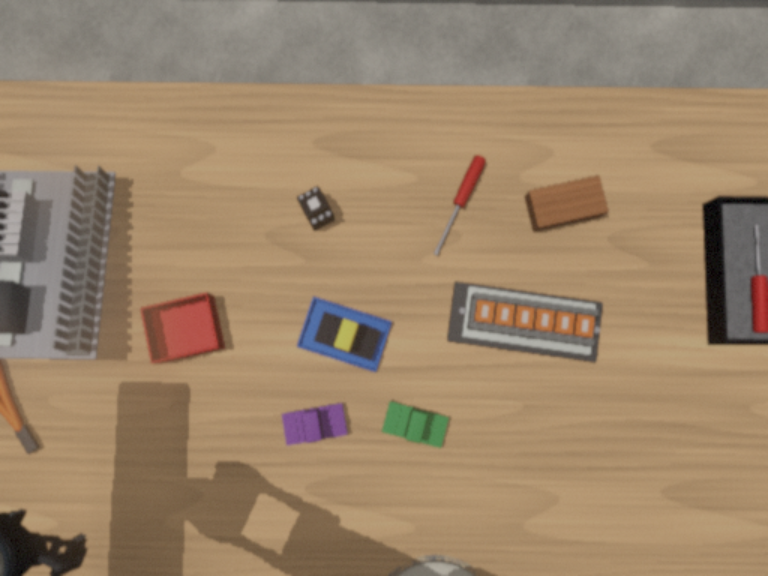

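View pics/scene0.png

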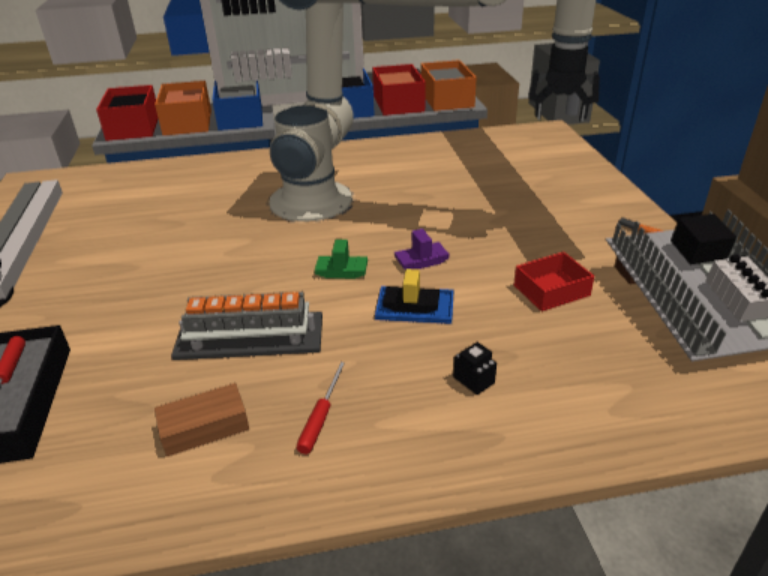

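The top view (1.5x pixels) shows the tray with the block at about (346,334) and the rib yellow. The cradle is at about (525,321), with covers running from (485,311) to (585,326). The scene view confirms the layout: the screwdriver and packing block lie beyond the cradle, and the green and purple look-alikes are nearer the robot.

```bash
cat > h.py <<'E'
import numpy as np,cv2
def ray(r,u,v,z):
    K,T=r["intrinsics"],r["T"]
    d=T[:3,:3]@np.linalg.inv(K)@[u,v,1]; o=T[:3,3]
    return o+d*(z-o[2])/d[2]
def proj(r,p):
    T=np.linalg.inv(r["T"]);c=T[:3,:3]@np.array(p)+T[:3,3];c=r["intrinsics"]@c;return c[:2]/c[2]
def seg(r,lo,hi,roi=None,amin=20):
    h=cv2.cvtColor(r["pixels"],cv2.COLOR_RGB2HSV);m=cv2.inRange(h,lo,hi)
    if roi:
        k=np.zeros_like(m);a,b,c,d=roi;k[b:d,a:c]=255;m&=k
    n,l,s,c=cv2.connectedComponentsWithStats(m)
    return [(c[i],s[i,4],(l==i).astype('uint8')) for i in range(1,n) if s[i,4]>=amin]
E
python3 - <<'E'
from h import *
r=dict(np.load("top0.npz")); s=dict(np.load("scene0.npz"))
for nm,cam,roi,zs in(("top",r,(295,185,405,245),89),("scene",s,(110,185,215,215),88)):
    P=[]
    for c,a,m in seg(cam,(5,120,120),(18,255,255),roi):
        p=ray(cam,*c,zs);P.append(p);print(nm,"or",c.round(1),a,p.round(1))
for cam,roi,z in((r,(195,195,265,250),73),(s,(245,170,310,220),60)):
    for c,a,m in seg(cam,(22,100,80),(35,255,255),roi):
        q=cv2.minAreaRect(cv2.findNonZero(m));print("yel",c.round(1),a,ray(cam,*c,z).round(1),[ray(cam,*k,z)[:2].round(1) for k in cv2.boxPoints(q)])
for c,a,m in seg(r,(100,130,60),(125,255,255),(195,195,265,250)):
    cn=cv2.findNonZero(m);q=cv2.minAreaRect(cn);print("blue",a,q,ray(r,*q[0],14).round(1),[ray(r,*k,14)[:2].round(1) for k in cv2.boxPoints(q)])
# dark base of cradle
h=cv2.cvtColor(r["pixels"],cv2.COLOR_RGB2HSV)
m=((h[...,1]<70)).astype('uint8');k=np.zeros_like(m);k[185:245,290:408]=1;m&=k
q=cv2.minAreaRect(cv2.findNonZero(m));print("base",q,ray(r,*q[0],8).round(1),[ray(r,*k,8)[:2].round(1) for k in cv2.boxPoints(q)])
E
```

```text
top or [356.2 212. ] 857 [ 526.8 -156.9   89. ]
scene or [154.7 196.9] 1314 [ 511.7 -175.7   88. ]
scene or [208.7 194.7] 147 [533.9 -29.1  88. ]
yel [230.2 223.1] 237 [496.3 161.4  73. ] [array([477.5, 183.9]), array([524.4, 169.1]), array([514.7, 139.1]), array([467.9, 153.9])]
yel [273.7 190.4] 219 [514.7 158.   60. ] [array([454.1, 156.5]), array([460.7, 185.8]), array([567.5, 161.8]), array([561.5, 134.5])]
blue 176 ((238.40567016601562, 210.90782165527344), (41.889522552490234, 5.972738742828369), 20.376434326171875) [532.2 143.   14. ] [array([543.7, 198.9]), array([559. , 193.6]), array([520.6,  87.2]), array([505.5,  92.7])]
blue 59 ((207.35000610351562, 218.4500274658203), (4.743415355682373, 24.6657657623291), 18.43494987487793) [511.  226.2  14. ] [array([481.4, 242.1]), array([544.6, 222.5]), array([540.7, 210.3]), array([477.5, 229.9])]
blue 138 ((230.6616973876953, 237.7781219482422), (40.0614013671875, 5.6012043952941895), 14.826481819152832) [459.8 162.7  14. ] [array([465.7, 216.6]), array([480.3, 213.1]), array([454. , 108.9]), array([439.5, 112.6])]
base ((349.8460998535156, 214.0632781982422), (99.90634155273438, 39.36611557006836), 8.23561954498291) [ 527.1 -158.2    8. ] [array([492.4, -16.9]), array([598.4, -32.2]), array([ 562.1, -300.2]), array([ 456.7, -282.7])]
```

```bash
python3 -m handwheel '[[0,-5.1,-3.4,0,0,0,0],[0,-10.2,-6.8,0,0,0,-1],[0,-15.3,-10.3,1,0,0,-2],[0,-20.4,-13.7,2,0,0,-3],[0,-25.5,-17.1,3,0,0,-3],[0,-30.6,-20.5,4,0,0,-3],[0,-35.7,-24,5,0,0,-3],[0,-40.7,-27.4,6,0,0,-3],[0,-40.7,-27.4,6,0,0,-3],[0,-40.7,-27.4,6,0,0,-3]]'
python3 - <<'E'
from h import *
from plant import arm
from scipy.optimize import least_squares
r=dict(np.load("top0.npz"))
M=sum(m for c,a,m in seg(r,(100,130,60),(125,255,255),(195,195,265,250),10))
q=cv2.minAreaRect(cv2.findNonZero(M));print("tray",q,ray(r,*q[0],12).round(1),[ray(r,*k,12)[:2].round(1) for k in cv2.boxPoints(q)])
M=sum(m for c,a,m in seg(r,(5,120,120),(18,255,255),(295,185,405,245)))
q=cv2.minAreaRect(cv2.findNonZero(M));B=[ray(r,*k,87)[:2] for k in cv2.boxPoints(q)];print("covers",ray(r,*q[0],87).round(1),np.round(B,1))
s=arm.get_state();print(s["time_s"],s["tool_pos"],s["tool_rot"].round(4),s["force"])
w=arm.read_camera("wrist");print(w["T_tool_cam"].round(3),w["intrinsics"].round(1))
cv2.imwrite("pics/w1.png",w["pixels"][:,:,::-1]);np.savez("w1.npz",pos=s["tool_pos"],rot=s["tool_rot"],**w)
E
```

```text
time_s: 1.35
tool_pos: [495.8, 161.0, 195.9]
tool_rot: [[-0.952, 0.305, -0.001], [0.305, 0.952, 0.0], [0.001, -0.0, -1.0]]
force: [0.2, 0.2, 0.9]
opening: 85.1
tray ((230.10000610351562, 222.7000274658203), (50.596439361572266, 32.25522994995117), 18.434947967529297) [500.3 165.   12. ] [array([479.9, 242.8]), array([562.8, 217.1]), array([520.7,  86.9]), array([438.5, 113.4])]
covers [ 527.  -157.2   87. ] [[ 522.1  -55.4]
 [ 558.4  -60.6]
 [ 531.9 -259. ]
 [ 495.8 -253.1]]
1.35 [495.75314557 161.01608838 195.94374674] [[-9.523e-01  3.051e-01 -1.100e-03]
 [ 3.051e-01  9.523e-01  4.000e-04]
 [ 1.200e-03 -0.000e+00 -1.000e+00]] [0.15012058 0.22011876 0.94884031]
[[ 1.00000e-03 -9.63000e-01 -2.70000e-01  6.84250e+01]
 [ 1.00000e+00  0.00000e+00  0.00000e+00 -5.98000e-01]
 [-0.00000e+00 -2.70000e-01  9.63000e-01 -1.16575e+02]
 [ 0.00000e+00  0.00000e+00  0.00000e+00  1.00000e+00]] [[296.7   0.  263. ]
 [  0.  296.7 188.3]
 [  0.    0.    1. ]]
```

View pics/w1.png

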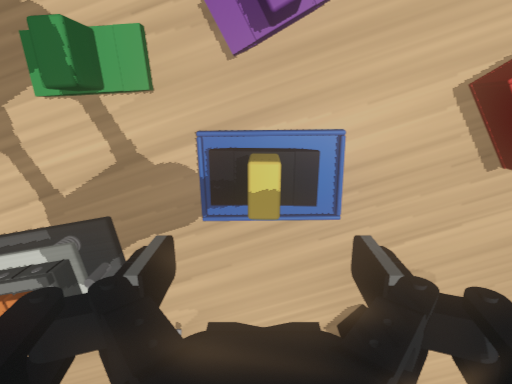

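Run:
```python
from h import *
d=dict(np.load("w1.npz"));Tt=np.eye(4);Tt[:3,:3]=d["rot"];Tt[:3,3]=d["pos"];d["T"]=Tt@d["T_tool_cam"]
def rep(n,us,z):
    P=np.array([ray(d,*u,z) for u in us]);L=(P-d["pos"])@d["rot"];print(n,P[:,:2].round(1).tolist(),"tool",L[:,:2].round(1).tolist(),"mean",P.mean(0).round(1),L.mean(0).round(1))
for c,a,m in seg(d,(22,100,40),(35,255,255),(230,140,300,230)): 
    # top face: bright
    v=d["pixels"][...,0]*m; q=cv2.minAreaRect(cv2.findNonZero(((v>150)*1).astype('uint8')));print(q);rep("ribtop",cv2.boxPoints(q),73)
M=sum(m for c,a,m in seg(d,(100,120,40),(125,255,255),(180,110,370,240),10))
q=cv2.minAreaRect(cv2.findNonZero(M));print(q)
cn=cv2.approxPolyDP(cv2.convexHull(cv2.findNonZero(M)),6,True)[:,0];print(cn.tolist());rep("tray",cn,12)
```

```text
((264.0, 189.0), (56.0, 32.0), 90.0)
ribtop [[468.5, 156.3], [476.5, 181.2], [523.3, 167.0], [514.9, 140.8]] tool [[24.3, -12.8], [24.3, 13.4], [-24.5, 14.1], [-24.5, -13.5]] mean [495.8 161.3  73. ] [-1.000e-01  3.000e-01  1.229e+02]
((270.4303894042969, 174.80413818359375), (87.9045639038086, 145.93460083007812), 89.35625457763672)
[[343, 139], [338, 218], [203, 219], [198, 132], [327, 131]]
tray [[486.1, 248.0], [567.1, 222.9], [523.7, 83.3], [435.2, 111.7], [473.5, 234.7]] tool [[35.5, 79.9], [-49.3, 80.7], [-50.5, -65.5], [42.4, -65.5], [43.5, 63.3]] mean [497.1 180.1  12. ] [  4.3  18.6 183.9]
```

The wrist view has the rib top centred at (264,189), which is 0.3 mm off in the tool frame. The tray centre is about 5–6 mm further along tool +y. I'll go straight down and grip.

```bash
python3 -m handwheel '[[0,0,0,4,0,0,0],[0,0,0,8,0,0,0],[0,0,0,11,0,0,0],[0,0,0,13.5,0,0,0],[0,0,0,13.5,0,0,0],[255,0,0,13.5,0,0,0],[255,0,0,13.5,0,0,0],[255,0,0,13.5,0,0,0],[255,0,0,13.5,0,0,0],[255,0,0,13.5,0,0,0]]'
```

```text
time_s: 2.65
tool_pos: [496.7, 161.1, 62.5]
tool_rot: [[-0.952, 0.305, 0.002], [0.305, 0.952, 0.001], [-0.002, 0.001, -1.0]]
force: [-0.2, 1.2, 5.5]
opening: 27.8
```

```bash
python3 -m handwheel '[[255,0,0,-4,0,0,0],[255,0,0,-8,0,0,0],[255,0,0,-12,0,0,0],[255,-2,-4,-12,0,0,-2],[255,-4.4,-8.3,-12,0,0,-4],[255,-6.6,-12.4,-12,0,0,-6],[255,-8.8,-16.6,-12,0,0,-8],[255,-11.05,-20.7,-12,0,0,-10.1],[255,-11.05,-20.7,-12,0,0,-10.1],[255,-11.05,-20.7,-12,0,0,-10.1]]'
python3 - <<'E'
from h import *
from plant import arm
s=arm.get_state();print(s["tool_pos"],s["tool_rot"].round(4),s["force"],s["opening"])
for n in("scene","wrist"):
    r=arm.read_camera(n); p=r["pixels"][:,:,::-1]
    if n=="scene":p=cv2.resize(p[130:260,80:280],(500,325),interpolation=2)
    cv2.imwrite(f"pics/{n}2.png",p); np.savez(n+"2.npz",pos=s["tool_pos"],rot=s["tool_rot"],**r)
a=cv2.imread("pics/scene2.png");b=cv2.imread("pics/wrist2.png");b=cv2.resize(b,(300,225));c=np.zeros((325,800,3),'uint8');c[:,:500]=a;c[:225,500:]=b;cv2.imwrite("pics/c2.png",c)
E
```

```text
time_s: 3.9
tool_pos: [537.8, -69.8, 180.2]
tool_rot: [[-0.991, 0.134, -0.002], [0.134, 0.991, 0.001], [0.002, 0.001, -1.0]]
force: [-0.0, -0.1, -3.0]
opening: 27.6
[537.81309236 -69.75752802 180.22571173] [[-9.910e-01  1.336e-01 -2.000e-03]
 [ 1.336e-01  9.910e-01  9.000e-04]
 [ 2.100e-03  6.000e-04 -1.000e+00]] [-0.03022353 -0.12506531 -3.01364302] 27.621787837500516
```

View pics/c2.png

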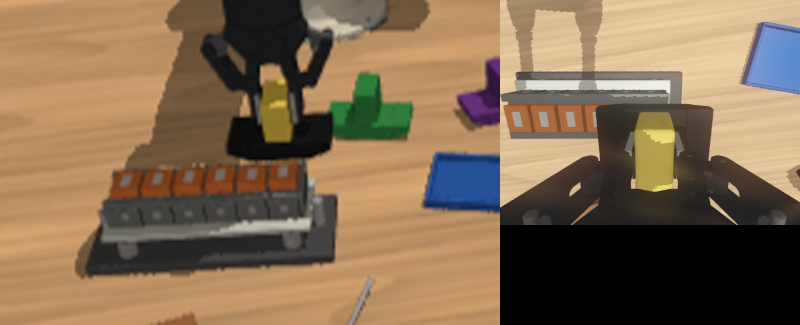

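The scene crop shows the block upright in the fingers above the strip's near end, and the wrist inset shows it lined up with the strip. I'll press in steps.

```bash
python3 -m handwheel '[[255,0,0,1.5,0,0,0],[255,0,0,3,0,0,0],[255,0,0,3.4,0,0,0],[255,0,0,3.7,0,0,0],[255,0,0,4,0,0,0],[255,0,0,4.3,0,0,0],[255,0,0,4.6,0,0,0],[255,0,0,4.6,0,0,0],[255,0,0,4.6,0,0,0],[255,0,0,4.6,0,0,0]]'
```

```text
time_s: 5.25
tool_pos: [538.5, -69.9, 136.7]
tool_rot: [[-0.991, 0.133, 0.001], [0.133, 0.991, 0.0], [-0.001, 0.0, -1.0]]
force: [-4.6, 1.3, 6.7]
opening: 27.5
```

```bash
python3 -m handwheel '[[255,0,0,0.2,0,0,0],[255,0,0,0.4,0,0,0],[255,0,0,0.6,0,0,0],[255,0,0,0.8,0,0,0],[255,0,0,0.9,0,0,0],[255,0,0,0.9,0,0,0],[255,0,0,0.9,0,0,0],[255,0,0,0.9,0,0,0],[255,0,0,0.9,0,0,0],[255,0,0,0.9,0,0,0]]'
```

```text
time_s: 6.5
tool_pos: [538.6, -69.9, 128.6]
tool_rot: [[-0.991, 0.133, 0.002], [0.133, 0.991, -0.0], [-0.002, 0.0, -1.0]]
force: [-5.3, 2.4, 9.1]
opening: 27.4
```

```bash
python3 -m handwheel '[[255,0,0,0.1,0,0,0],[255,0,-0.8,0.15,0,0,0],[255,0,-1.6,0.15,0,0,0],[255,0,-2.4,0.15,0,0,0],[255,0,-3.2,0.15,0,0,0],[255,0,-4,0.15,0,0,0],[255,0,-4.8,0.15,0,0,0],[255,0,-5.6,0.15,0,0,0],[255,0,-5.6,0.15,0,0,0],[255,0,-5.6,0.15,0,0,0]]'
```

```text
time_s: 7.75
tool_pos: [533.0, -124.9, 128.1]
tool_rot: [[-0.991, 0.132, 0.007], [0.132, 0.991, 0.0], [-0.007, 0.001, -1.0]]
force: [0.5, 5.5, 10.0]
opening: 27.4
```

```bash
python3 -m handwheel '[[255,0,-0.8,0.05,0,0,0],[255,0,-1.6,0.05,0,0,0],[255,0,-2.4,0.05,0,0,0],[255,0,-3.2,0.05,0,0,0],[255,0,-4,0.05,0,0,0],[255,0,-4.8,0.05,0,0,0],[255,0,-5.6,0.05,0,0,0],[255,0,-6.4,0.05,0,0,0],[255,0,-6.4,0.05,0,0,0],[255,0,-6.4,0.05,0,0,0]]'; python3 -m handwheel '[[255,0,-0.8,0.05,0,0,0],[255,0,-1.6,0.05,0,0,0],[255,0,-2.4,0.05,0,0,0],[255,0,-3.2,0.05,0,0,0],[255,0,-4,0.05,0,0,0],[255,0,-4.8,0.05,0,0,0],[255,0,-5.6,0.05,0,0,0],[255,0,-5.8,0.05,0,0,0],[255,0,-5.8,0.05,0,0,0],[255,0,-5.8,0.05,0,0,0]]'
```

```text
time_s: 9.0
tool_pos: [524.4, -188.7, 127.7]
tool_rot: [[-0.991, 0.132, 0.007], [0.132, 0.991, -0.001], [-0.007, 0.0, -1.0]]
force: [1.1, 4.8, 10.6]
opening: 27.5
time_s: 10.25
tool_pos: [516.6, -246.3, 127.2]
tool_rot: [[-0.991, 0.132, 0.007], [0.132, 0.991, -0.001], [-0.007, -0.0, -1.0]]
force: [0.9, 4.5, 10.8]
opening: 27.3
```

Run:
```python
from h import *
from plant import arm
r=arm.read_camera("scene")
cv2.imwrite("pics/s3.png",cv2.resize(r["pixels"][140:260,90:240,::-1],(750,600),interpolation=2))
```

```text
(no output)
```

View pics/s3.png

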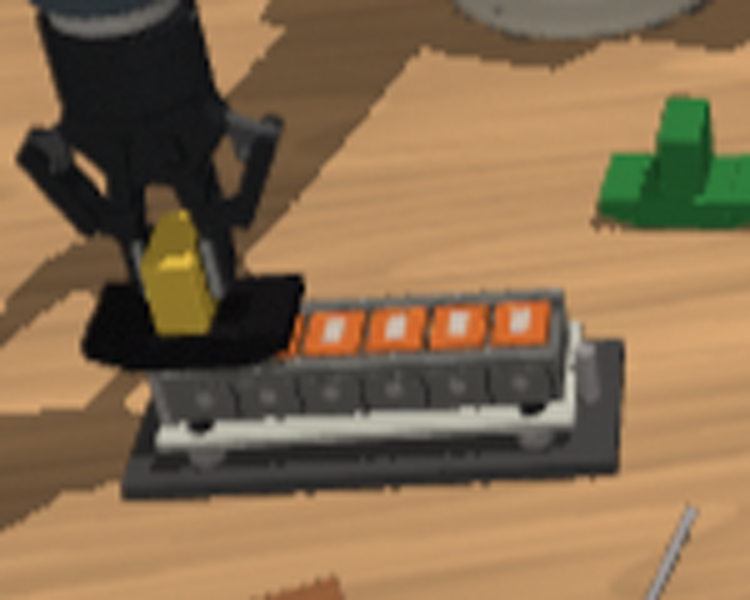

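Four visible covers sit flush, and the last two are under the sole at about 11 mm of bed. I'll press briefly a little deeper, then lift and return.

```bash
python3 -m handwheel '[[255,0,0,0.15,0,0,0],[255,0,0,0.15,0,0,0],[255,0,0,0.15,0,0,0],[255,0,0,-1.5,0,0,0],[255,0,0,-3.5,0,0,0],[255,0,0,-6,0,0,0],[255,0.6,4,-6,0,0,0],[255,1.4,8,-6,0,0,0],[255,2.1,12,-6,0,0,0],[255,2.1,12,-6,0,0,0]]'; python3 -m handwheel '[[255,0.8,4.5,0,0,0,1],[255,1.6,9,0,0,0,3],[255,2.4,13.5,0,0,0,5],[255,3.2,18,0,0,0,7],[255,4,22.5,0,0,0,9],[255,4.6,26,0,0,0,10.1],[255,4.95,28.6,0,0,0,10.1],[255,4.95,28.6,0,0,0,10.1],[255,4.95,28.6,0,0,0,10.1],[255,4.95,28.6,0,0,0,10.1]]'
python3 - <<'E'
from h import *
from plant import arm
s=arm.get_state();print(s["tool_pos"],s["tool_rot"].round(4),s["force"],s["opening"])
r=arm.read_camera("scene");w=arm.read_camera("wrist");c=np.zeros((384,800,3),'uint8')
c[:320,:400]=cv2.resize(r["pixels"][130:258,105:265],(400,320),interpolation=2);c[:300,400:]=cv2.resize(w["pixels"],(400,300));cv2.imwrite("pics/c4.png",c[...,::-1])
E
```

```text
time_s: 11.55
tool_pos: [509.6, -122.6, 184.0]
tool_rot: [[-0.992, 0.13, -0.0], [0.13, 0.992, 0.0], [0.0, 0.0, -1.0]]
force: [0.1, -1.2, -3.1]
opening: 26.7
time_s: 12.8
tool_pos: [498.9, 164.2, 183.8]
tool_rot: [[-0.952, 0.306, -0.0], [0.306, 0.952, -0.001], [-0.0, -0.001, -1.0]]
force: [0.5, -0.3, -3.0]
opening: 27.5
[498.92264503 164.19917225 183.76390672] [[-9.52e-01  3.06e-01 -1.00e-04]
 [ 3.06e-01  9.52e-01 -5.00e-04]
 [-1.00e-04 -5.00e-04 -1.00e+00]] [ 0.49142739 -0.26542167 -3.04580043] 27.49477722640777
```

View pics/c4.png

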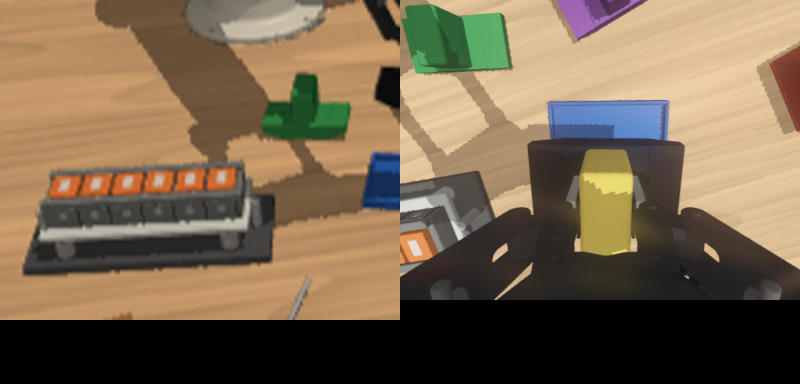

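The picture shows all six covers flush and the bed back up. The block hangs over the tray, so I'll lower it.

```bash
python3 -m handwheel '[[255,0,0,3,0,0,0],[255,0,0,6,0,0,0],[255,0,0,9,0,0,0],[255,0,0,10.5,0,0,0],[255,0,0,11.4,0,0,0],[255,0,0,11.8,0,0,0],[255,0,0,12.1,0,0,0],[255,0,0,12.2,0,0,0],[255,0,0,12.2,0,0,0],[255,0,0,12.2,0,0,0]]'
```

```text
time_s: 14.15
tool_pos: [499.0, 165.5, 62.5]
tool_rot: [[-0.953, 0.304, 0.001], [0.304, 0.953, 0.0], [-0.001, 0.001, -1.0]]
force: [-0.4, 0.3, 0.7]
opening: 26.9
```

It is seated: the force went from -3 to +0.7 N, more than the block's weight. I'll add a little pressure, release and retreat.

```bash
python3 -m handwheel '[[255,0,0,0.05,0,0,0],[255,0,0,0.05,0,0,0],[255,0,0,0.05,0,0,0],[0,0,0,0.05,0,0,0],[0,0,0,0.05,0,0,0],[0,0,0,0.05,0,0,0],[0,0,0,0.05,0,0,0],[0,0,0,0.05,0,0,0],[0,0,0,-1,0,0,0],[0,0,0,-3,0,0,0]]';python3 -m handwheel '[[0,0,0,-4,0,0,0],[0,0,0,-9,0,0,0],[0,0,0,-14,0,0,0],[0,0,0,-14,0,0,0],[0,0,0,-14,0,0,0],[0,0,0,-14,0,0,0],[0,0,0,-14,0,0,0],[0,0,0,-14,0,0,0],[0,0,0,-14,0,0,0],[0,0,0,-14,0,0,0]]'
python3 - <<'E'
from h import *
from plant import arm
s=arm.get_state();print(s["tool_pos"],s["force"],s["opening"])
r=arm.read_camera("scene");w=arm.read_camera("wrist");c=np.zeros((384,800,3),'uint8')
c[:320,:400]=cv2.resize(r["pixels"][130:290,105:305],(400,320),interpolation=2);c[:300,400:]=cv2.resize(w["pixels"],(400,300));cv2.imwrite("pics/c5.png",c[...,::-1])
E
```

```text
time_s: 15.4
tool_pos: [498.3, 165.3, 92.2]
tool_rot: [[-0.952, 0.305, -0.001], [0.305, 0.952, -0.0], [0.001, -0.001, -1.0]]
force: [-0.0, -0.1, 0.1]
opening: 85.3
time_s: 16.65
tool_pos: [498.7, 165.4, 231.7]
tool_rot: [[-0.953, 0.305, -0.0], [0.305, 0.953, -0.0], [0.0, -0.0, -1.0]]
force: [0.3, 0.5, 0.5]
opening: 85.1
[498.65754549 165.36683493 231.72357023] [0.27380037 0.46655456 0.49869237] 85.12237751314532
```

View pics/c5.png

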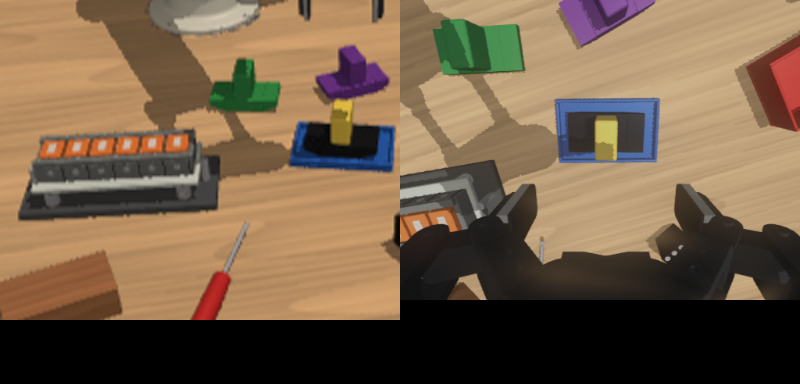

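The block stands flat and near the middle of its tray, the fingers are clear, the covers are all flush and the bystanders look undisturbed.

```bash
python3 -c "
from plant import arm
print(arm.job_done())"
```

```text
the job is handed in; nothing more can be done
None
```

The job is done and handed in at about 17 s of the 58 s allowed; the interface gave no verdict.

- **Stroke:** I took the block from its tray by the yellow grip and pressed it on the strip's +y end. I then swept it to the other end in one unbroken stroke. By force and height the bed stayed about 10–11 mm down at each reading, and about 1.5 mm deeper for a moment at the end.
- **Return:** I set the block down in its tray, where the force reading showed the floor carrying it, and only then opened the fingers and withdrew.
- **Last checks:** The last pictures show all six covers flush, the bed back up, and the block flat and near the middle of its tray. The bystanders in view look undisturbed, though I did not measure their positions. The fingers are 85 mm open and clear, with about 0.7 N of residual force.
- **Limits:** No check failed or disagreed, but bed depth and cover travel were only inferred from force, height and pictures, since the joints could not be read.

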